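Open the healing box and hold its gate wide

ROBOT

A 6-joint arm with a two-finger parallel gripper is mounted at the origin on the work surface. World frame = base frame: x ahead of the robot, y to its left, z up, the work surface at z = 0. Lengths are in mm, angles in rad, forces in N, time in s.
With the tool pointing down it reaches from about 350 to 975 mm from the base axis. Payload 7.1 kg.
Tool frame: the origin (TCP) lies midway between the tips of the shut fingers; the grasp point (between the pads) lies 19 mm behind it; z points along the fingers, y is the direction in which the jaws open and shut (so a half turn about z gives the same grasp; the last joint's range is limited). The gripper opens to 88 mm and grips with 3 to 60 N. Pads are 20 mm wide; open, the fingers measure 115 mm over their backs; the gripper's body (75 mm by 178 mm) begins 61 mm behind the grasp point.
Start: joints at [-1.26, 0.423, 1.63, -0, 1.089, -0.019], TCP at [202.426, -591.294, 222.675] pointing down, gripper open.
Joint ranges: [-3, 3], [-0.9, 2.11], [0.09, 2.58], [-1.31, 4.45], [0.11, 2.69], [-2.54, 2.54]. Speed limits (rad/s): [2.39, 2.39, 3.01, 3.14, 3.14, 3.14].

INTERFACE

Orientations are given as a unit quaternion [w, x, y, z].
In Python, from cell import * gives the robot as it stands. The module is installed in compiled form; this text tells all that it offers.
- The arm moves only by the tool drive_tool, never from a script. Its argument "steps" is a list of rows, each a list of 6 numbers: the shift along the world's x, y, z as a fraction of full scale, then the turn, a rotation vector about the world's x, y, z as a fraction of full scale. A call has 1 to 20 rows; each row shifts and turns the commanded pose from where the row before left it; what a row does not reach is not made up. Full scale, the value 1, is 0.025 m for a shift and 0.12 rad for a turn. A row lasts 1/12 s, in which the tool goes at most 41.7 mm and 7.16 degrees, less where a joint would pass 70% of its speed; a pose out of reach is approached as far as the arm can. A call with a number of a shift or a turn outside -1 to 1 is refused whole. A call with a gripper value outside its range is refused whole. "grip" is the closure, from -1 (fully open) to 1 (shut), so that 0 is half open, set as the call begins (left out, the last holds). The fingers move at their own pace and stop on an object; "newtons" is the grip in N (left out, the last holds). Time passes only in rows, so rows that do not move let the fingers close. It gives the time, the measured TCP pose, the force and the opening at its end, in the units of the state.
- state(): the state, without advancing time (a new reading comes with each control period).
- camera(name): name is "scene" or "side" or "wrist"; returns (picture, depth): 400x640x3 uint8, blue, green, red; 400x640 float32, mm along the optical axis (not along the pixel's ray), 0 where there is no reading.
- camera_info(name): a dict with "mtx" (3x3 intrinsics, pixels), "T" (4x4, takes a point from camera to world coordinates). Camera axes: x right, y down, z forward; pixel columns grow to the right and rows downward; lengths in mm; the calibration is good to about 2 mm. A picture is of the moment at which its call begins: read the wrist's pose just before it. camera_info takes no time and is no camera call; for the wrist camera it gives the pose at the moment of the call.
- sign_off(): hands the job in, once; it reports no verdict.
The state is a dict: "t": time; "q": joint angles; "qvel": joint speeds; "tau": joint torques, N m; "tool_pos": TCP position; "tcp_rot": TCP orientation; "wrist_force": force on the tool from outside, world axes, zero at the start; "wrist_torque": the same for the moment, N m; "width": finger opening in mm.
Only numpy, scipy, OpenCV 4.12 (cv2) and the standard library are available. Lean on these libraries where they do the work, as an engineer would, in place of code of your own. Each camera call takes 0.05 s, during which the arm holds its last target. There are 200 camera calls.

TASK

A pot of seedlings stands in the left or right half of the healing box and a white water dish in the other half: squeeze the catch on the water dish's side fully home first, and only then the catch on the seedlings' side, each between the two fingers. Then take the gate's blue knob, swing the gate out past its stiff detent and finish while still holding the knob, with the gate held still and wide open, at least 65 degrees. Do not disturb the pot, the dish or the other things on the table.

Things in the scene. Friction and masses are not known exactly. Their poses are not given: they have to be found in the camera images.
- healing_box: White-framed, open-topped seedling healing box with clear walls, fixed to the table, 260 (x) by 340 (y) by 112 mm high. Origin: centre of its underside. Its -x side is the front, towards the robot, with the grey gate; +y is the robot's left. A white lintel, top at 112 mm, 50 mm deep, runs along the top of the front; two squeeze catches stand on it, left (+y) and right (-y).
- left_catch (a joint): Left catch, slide in m: 0 to 0.002 at the start (latched), 0.014 squeezed home. Its orange moving tab slides outwards (+y of the box) towards the black fixed tab. It takes about 7 N and stays where it is left (no return spring). From about 0.009 its steel hook is clear of the gate.
- right_catch (a joint): Right catch, mirror image of the left one: 0 to 0.002 latched, 0.014 squeezed home; its orange tab slides towards -y of the box; stays where it is left.
- left_squeeze (a point): Fixed point 31 mm above the lintel, midway between the left tabs' outer faces when squeezed home. Tabs: upright plates 26 (x) by 8 (y) by 46 mm high, tops 158 mm above the table. The black tab's outer face is 16 mm outboard (+y) of this point; the orange tab's starts 30 mm inboard (-y), ends 16 mm inboard: 46 mm over the outside at the start, 32 mm at home. Squeeze along the box's y.
- right_squeeze (a point): The same for the right catch, mirrored: black tab outer face 16 mm towards -y, orange tab's outer face 30 mm (later 16 mm) towards +y. The line from right_squeeze to left_squeeze is the box's +y direction; they are 154 mm apart.
- left_moving_tab: Orange sliding tab of the left catch (its origin coincides with the box's origin, moved by the slide).
- left_fixed_tab: Black fixed tab of the left catch; origin: centre of its foot on the lintel.
- right_moving_tab: Orange sliding tab of the right catch (its origin coincides with the box's origin, moved by the slide).
- right_fixed_tab: Black fixed tab of the right catch; origin: centre of its foot on the lintel.
- gate (a joint): Grey gate, hinge angle in rad: 0 shut, grows as it swings out to the robot, stop at 1.35. Turns counter-clockwise from above about the upright hinge at its right (-y) end. Panel 280 mm long, 8 thick, 44 to 110 mm above the table. Locked by the two hooks. A detent resists at about 0.3 to 0.5 rad (6 to 8 N at the knob); a closing spring pulls back, 1 N at the knob shut, 4 N wide.
- gate_hinge (a point): Point on the gate's upright hinge axis, 112 mm above the table, fixed on the box.
- knob_point (a point): Point on the axis of the gate's blue knob, 143 mm above the table; moves with the gate. The knob is an upright round post, 18 mm in diameter, 96 to 158 mm above the table, on a bracket of the gate with its top at 105 mm; 146 mm from the hinge axis. With the gate shut it stands midway between the catches, 70 mm nearer the robot than the tabs' middle.
- gate_knob: The blue knob; its origin coincides with the foot of the hinge axis, on the table, and turns with the gate.
- seedling_pot: Terracotta pot with green seedlings, 68 mm in diameter, about 120 mm high in all, loose inside the healing box, in its left or right half. Origin: centre of its underside.
- water_dish: White round dish, 72 mm across, 34 mm high, loose in the other half of the box. Origin: centre of its underside.
- sprayer: White pressure sprayer with a blue head, 110 mm in diameter, 252 mm high, at the right of the table. Origin: centre of its underside.
- jar: Glass jar with white lid, 68 mm in diameter, 85 mm high, on the enamel tray at the left. Origin: centre of its underside.
- petri_dish: Clear flat dish, 90 mm in diameter, 14 mm high, on the table before the box; the gate passes above it. Origin: centre of its underside.
- scalpel: Steel scalpel, 143 mm long, 6 mm high, lying on the table before the box; the gate passes above it. Origin on its underside.
- clip_bowl: Small blue bowl, 90 mm across, 40 mm high, at the right near the robot. Origin: centre of its underside.

How it is judged:
By the outcome, as a careful person would: the job done as asked, in the order asked, and still so for the second after the job is handed in, while the arm keeps its last pose, push and grip.
It also fails if it takes over 58 s, if anything falls off the work surface, if the arm or the gripper's body presses on something with over 40 N, if the wrist force passes 120 N, or if a joint passes its speed limit or range.

## Working session

There is one attempt and no reset: what is moved stays moved. The work goes in short steps, Python scripts to look and compute and a tool call to move; the robot and the scene stay as the last step left them, time stands still between calls to the robot, and variables do not carry over. Pictures are saved under pics/ and viewed, about 8 in all and at most 12, crops included, and the job is handed in when it is done.

Besides the shell and the picture viewer there is one more tool, called as a command line: name --pt "numbers of a row" for each row, then --argument value for the rest. drive_tool: Moves the arm, as the interface text tells. Shift numbers are shares of 0.025 m and turn numbers shares of 0.12 rad, none past 1 either way. Its arguments: {"type":"object","properties":{"steps":{"type":"array"},"grip":{"type":"number"},"newtons":{"type":"number"}},"required":["steps"]}

```bash
mkdir -p pics
python3 - <<'E'
from cell import *
import cv2,numpy as np
s=state();print(s)
for n in("scene","side"):
    p,d=camera(n);cv2.imwrite(f"pics/{n}0.png",p);np.savez(f"{n}0.npz",p=p,d=d,**camera_info(n));print(n,camera_info(n))
E
```

```text
{'t': 0.0, 'q': array([-1.26000933e+00,  4.23811628e-01,  1.63070905e+00, -2.37907314e-05,
        1.08860628e+00, -1.90144844e-02]), 'qvel': array([ 1.79829478e-03, -5.28216769e-04,  6.03156172e-04,  1.03055266e-03,
        7.97247779e-05,  1.59751585e-03]), 'tau': array([ 3.66990457e-05, -5.44630587e+01, -2.73664945e+01,  6.43752306e-02,
        2.27419962e-02, -9.82155643e-05]), 'tool_pos': array([ 202.24459443, -590.7700808 ,  221.91245921]), 'tcp_rot': array([-7.57471963e-04,  9.86433457e-01,  1.64159817e-01, -1.21943376e-04]), 'wrist_force': array([-0.27446424, -0.29096354, -0.56801628]), 'wrist_torque': array([-0.0217015 ,  0.0397981 ,  0.00155036]), 'width': 87.25474361136628}
scene {'mtx': array([[365.2129884 ,   0.        , 315.52291829],
       [  0.        , 365.2129884 , 201.84184945],
       [  0.        ,   0.        ,   1.        ]]), 'T': array([[ 1.85163336e-01,  5.63034312e-01, -8.05423431e-01,
         1.36757254e+03],
       [ 9.82512595e-01, -8.97331985e-02,  1.63147030e-01,
        -2.00683922e+02],
       [ 1.95841552e-02, -8.21547514e-01, -5.69803601e-01,
         6.97026275e+02],
       [ 0.00000000e+00,  0.00000000e+00,  0.00000000e+00,
         1.00000000e+00]])}
side {'mtx': array([[367.52838037,   0.        , 317.95534416],
       [  0.        , 367.52838037, 200.26927639],
       [  0.        ,   0.        ,   1.        ]]), 'T': array([[ 9.71532772e-01, -1.56858065e-01,  1.77537659e-01,
         3.73563399e+02],
       [-2.36240899e-01, -6.97542593e-01,  6.76479540e-01,
        -6.47501497e+02],
       [ 1.77288073e-02, -6.99163699e-01, -7.14741779e-01,
         7.31075465e+02],
       [ 0.00000000e+00,  0.00000000e+00,  0.00000000e+00,
         1.00000000e+00]])}
```

View pics/scene0.png

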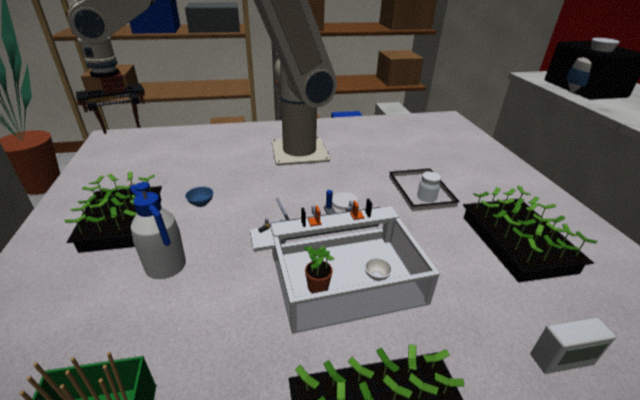

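View pics/side0.png

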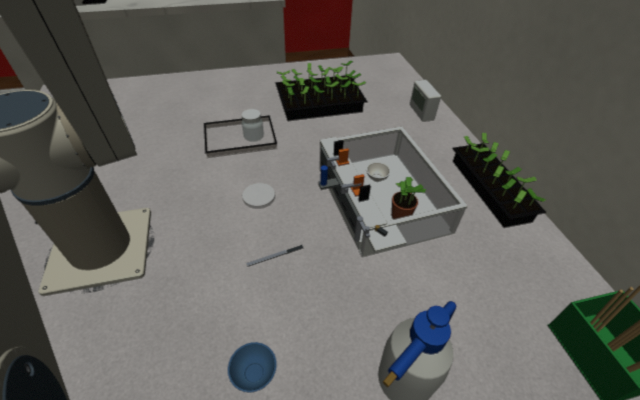

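The pot with seedlings is at scene (318,280), which is the right (-y) half. The dish is at (378,269), the left half. So the left catch goes first, then the right. Scene pixels: left tabs at about (357,209) and (369,207), right tabs at (316,214) and (304,215), knob at (329,198).

```bash
cat > h.py <<'E'
import cv2,numpy as np
def cloud(d,M,T):
    v,u=np.mgrid[:400,:640];P=np.stack([(u-M[0,2])/M[0,0]*d,(v-M[1,2])/M[1,1]*d,d],-1)
    return P@T[:3,:3].T+T[:3,3]
def ray(u,v,M,T,z):
    r=T[:3,:3]@np.array([(u-M[0,2])/M[0,0],(v-M[1,2])/M[1,1],1]);o=T[:3,3];return o+r*(z-o[2])/r[2]
def masks(p):
    h=cv2.cvtColor(p,cv2.COLOR_BGR2HSV)
    return dict(orange=cv2.inRange(h,(3,150,90),(18,255,255)),blue=cv2.inRange(h,(100,130,40),(130,255,255)),black=cv2.inRange(h,(0,0,0),(180,255,45)))
E
python3 - <<'E'
from h import *
for n in("scene","side"):
    f=np.load(n+"0.npz");C=cloud(f['d'],f['mtx'],f['T'])
    for c,m in masks(f['p']).items():
        k,l,st,ce=cv2.connectedComponentsWithStats(m)
        for i in range(1,k):
            if st[i,4]<8: continue
            x,y=ce[i]
            if not(290<x<400 and 135<y<290):continue
            P=C[(l==i)&(f['d']>0)]
            print(n,c,st[i],ce[i].round(1),np.median(P,0).round(),P.min(0).round(),P.max(0).round(),'bbox-top ray',ray(x,st[i,1],f['mtx'],f['T'],158).round())
E
```

```text
scene orange [354 201   4   6  14] [355.5 203.8] [629.  55. 156.] [617.  53. 154.] [637.  58. 158.] bbox-top ray [618.  57. 158.]
scene orange [316 206   4   6  17] [317.2 208.8] [635. -48. 156.] [622. -50. 150.] [643. -44. 159.] bbox-top ray [625. -46. 158.]
scene orange [351 211  13   8  59] [357.1 215. ] [631.  63. 118.] [608.  48. 115.] [640.  77. 138.] bbox-top ray [662.  49. 158.]
scene orange [309 217  12   9  65] [313.6 221.3] [636. -57. 118.] [616. -68. 114.] [648. -40. 124.] bbox-top ray [669. -63. 158.]
scene blue [326 190   6  18  76] [328.6 198.5] [564.  -1. 137.] [557.  -7. 105.] [568.   5. 159.] bbox-top ray [556.  -1. 158.]
scene black [312 141   3  11  14] [313.5 146.3] [46. 55. 36.] [35. 46. 20.] [52. 58. 63.] bbox-top ray [247.  14. 158.]
scene black [366 200   6  17  63] [368.3 207.5] [628.  91. 140.] [612.  89. 117.] [635.  96. 159.] bbox-top ray [619.  92. 158.]
scene black [302 208   3  18  45] [303.  216.6] [643. -85. 142.] [624. -87. 117.] [647. -83. 158.] bbox-top ray [627. -83. 158.]
scene black [307 262  24  16 248] [319.  270.6] [763. -64.  69.] [733. -95
[... 1041 characters left out ...]
. 133. 131.] bbox-top ray [571.  64. 158.]
side black [326 166  10  13  81] [329.8 173.1] [588.  52.  93.] [560.  -8.  53.] [592.  76. 135.] bbox-top ray [571.   1. 158.]
side black [327 184  31  51 436] [345.4 206.7] [596. -67.  79.] [ 563. -140.   48.] [601.  31. 132.] bbox-top ray [589. -68. 158.]
side black [359 185  11  16 137] [363.8 192.6] [629. -87. 140.] [618. -90. 115.] [642. -81. 158.] bbox-top ray [630. -81. 158.]
side black [392 205   8  13  52] [394.8 211.6] [726. -79.  45.] [721. -90.  20.] [732. -70.  63.] bbox-top ray [ 675. -156.  158.]
side black [377 229   9   7  31] [381.3 231.5] [ 637. -191.  121.] [ 629. -199.  117.] [ 644. -183.  123.] bbox-top ray [ 622. -213.  158.]
```

drive_tool --pt "0.56 0.895 0 0 0 -0.077" --pt "0.56 0.895 0 0 0 -0.077" --pt "0.56 0.895 0 0 0 -0.077" --pt "0.56 0.895 0 0 0 -0.077" --pt "0.56 0.895 0 0 0 -0.077" --pt "0.56 0.895 0 0 0 -0.077" --pt "0.56 0.895 0 0 0 -0.077" --pt "0.56 0.895 0 0 0 -0.077" --pt "0.56 0.895 0 0 0 -0.077" --pt "0.56 0.895 0 0 0 -0.077" --pt "0.56 0.895 0 0 0 -0.077" --pt "0.56 0.895 0 0 0 -0.077" --pt "0.56 0.895 0 0 0 -0.077" --pt "0.56 0.895 0 0 0 -0.077" --pt "0.56 0.895 0 0 0 -0.077" --grip -1 --newtons 30

```text
t: 1.35
tool_pos: [412.7, -254.3, 222.5]
tcp_rot: [-0.0, 0.995, 0.095, -0.0]
wrist_force: [-0.3, 0.2, -0.5]
width: 87.7
```

drive_tool --pt "0.56 0.895 0 0 0 -0.077" --pt "0.56 0.895 0 0 0 -0.077" --pt "0.56 0.895 0 0 0 -0.077" --pt "0.56 0.895 0 0 0 -0.077" --pt "0.56 0.895 0 0 0 -0.077" --pt "0.56 0.895 0 0 0 -0.077" --pt "0.56 0.895 0 0 0 -0.077" --pt "0.56 0.895 0 0 0 -0.077" --pt "0.56 0.895 0 0 0 -0.077" --pt "0.56 0.895 0 0 0 -0.077" --pt "0.56 0.895 0 0 0 -0.077" --pt "0.56 0.895 0 0 0 -0.077" --pt "0.56 0.895 0 0 0 -0.077" --pt "0.56 0.895 0 0 0 -0.077" --pt "0.56 0.895 0 0 0 -0.077" --pt "0 0 0 0 0 0" --pt "0 0 0 0 0 0" --pt "0 0 0 0 0 0"

```text
t: 2.85
tool_pos: [621.7, 79.6, 222.1]
tcp_rot: [0.0, 1.0, 0.027, -0.001]
wrist_force: [0.0, -1.0, 0.1]
width: 87.8
```

Run:
```python
from cell import *
from h import *
s=state();print(s['t'],s['tool_pos'],s['tcp_rot'],s['q'],s['wrist_force'])
I=camera_info("wrist");p,d=camera("wrist");cv2.imwrite("pics/w1.png",p)
C=cloud(d,I['mtx'],I['T'])
for c,m in masks(p).items():
    k,l,st,ce=cv2.connectedComponentsWithStats(m)
    for i in range(1,k):
        if st[i,4]<150: continue
        P=C[(l==i)&(d>0)]
        P=P[P[:,2]>152] 
        if len(P)>10: print(c,st[i],np.percentile(P,2,0).round(1),np.percentile(P,98,0).round(1))
```

```text
2.85 [621.69229161  79.59432475 222.10464023] [ 2.02155441e-04  9.99647635e-01  2.65340400e-02 -7.14130120e-04] [ 1.08489638e-01  4.26976070e-01  1.62518783e+00 -3.22461948e-04
  1.09088534e+00  1.62636073e+00] [ 0.01719026 -0.98493108  0.13983211]
orange [479 193  13  31 280] [616.8 -49.1 156.1] [640.2 -42.1 158.8]
black [ 497  182   43   42 1272] [618.9 -85.8 152.4] [643.1 -78.6 159.1]
black [  373   226   267   122 16673] [617.1   7.5 239.5] [658.3  48.8 326.9]
black [    0   240   640   160 45410] [616.9  28.5 273.9] [651.9 151.4 343.3]
```

View pics/w1.png

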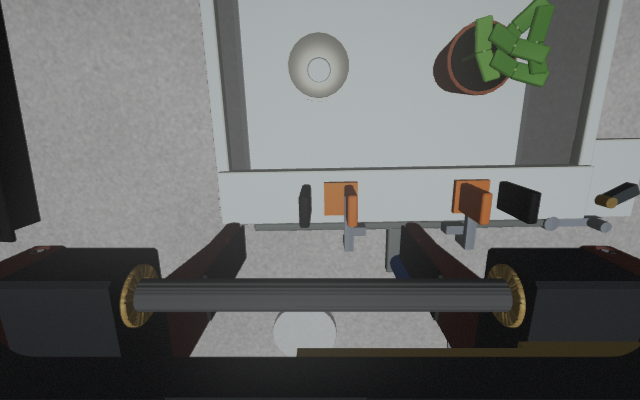

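The wrist view shows the dish on the left, the pot on the right, the left tabs at (305,205) and (351,205), and the right tabs at (480,200) and (518,200). Next I measure the left tab tops in this view.

Run:
```python
from cell import *
from h import *
I=camera_info("wrist");p,d=camera("wrist");C=cloud(d,I['mtx'],I['T'])
for n,(a,b) in dict(black=(290,325),orange=(335,365),rorange=(455,494),rblack=(495,545)).items():
    Q=C[170:235,a:b].reshape(-1,3);Q=Q[(Q[:,2]>148)&(Q[:,2]<163)]
    print(n,len(Q),np.percentile(Q,3,0).round(1),np.percentile(Q,97,0).round(1))
Q=C[:,370:450].reshape(-1,3)
```

```text
black 364 [606.7  89.9 149.5] [631.1  98.  159.1]
orange 368 [609.4  52.9 149.2] [633.8  60.8 158.9]
rorange 511 [616.8 -49.5 148.8] [640.9 -41.6 158.9]
rblack 564 [619.2 -86.3 148.8] [643.5 -78.6 158.8]
```

drive_tool --pt "-0.02 0.076 -0.4 0 0 0.06" --pt "0 0 -0.8 0 0 0" --pt "0 0 -0.8 0 0 0" --pt "0 0 -0.7 0 0 0" --pt "0 0 -0.6 0 0 0" --pt "0 0 -0.4 0 0 0" --pt "0 0 -0.2 0 0 0" --pt "0 0 0 0 0 0"

```text
t: 3.62
tool_pos: [621.1, 81.4, 123.9]
tcp_rot: [0.0, 1.0, 0.03, -0.001]
wrist_force: [-0.5, 0.0, 0.3]
width: 87.8
```

drive_tool --pt "0 0 0 0 0 0" --pt "0 0 0 0 0 0" --pt "0 0 0 0 0 0" --pt "0 0 0 0 0 0" --pt "0 0 0 0 0 0" --pt "0 0 0 0 0 0" --pt "0 0 0 0 0 0" --pt "0 0 0 0 0 0" --pt "0 0 0 0 0 0" --pt "0 0 0 0 0 0" --pt "0 0 0 0 0 0" --pt "0 0 0 0 0 0" --grip 1 --newtons 30

```text
t: 4.62
tool_pos: [622.2, 82.4, 125.7]
tcp_rot: [-0.0, 1.0, 0.03, 0.0]
wrist_force: [-1.1, 4.3, 4.8]
width: 31.5
```

drive_tool --pt "0 0 0 0 0 0" --pt "0 0 0 0 0 0" --pt "0 0 0 0 0 0" --pt "0 0 0 0 0 0" --pt "0 0 0 0 0 0" --pt "0 0 0 0 0 0" --grip -1

```text
t: 5.12
tool_pos: [621.8, 81.7, 125.0]
tcp_rot: [0.0, 1.0, 0.03, -0.0]
wrist_force: [0.3, 0.4, -0.5]
width: 68.3
```

drive_tool --pt "0 0 0.6 0 0 0" --pt "0 0 0.9 0 0 0" --pt "0 0 0.9 0 0 0" --pt "0.04 -0.62 0 0 0 0" --pt "0.04 -0.9 0 0 0 0" --pt "0.06 -0.9 0 0 0 0" --pt "0.06 -0.9 0 0 0 0" --pt "0.06 -0.9 0 0 0 0" --pt "0.06 -0.9 0 0 0 0" --pt "0.06 -0.7 0 0 0 0" --pt "0 -0.3 0 0 0 0" --pt "0 0 0 0 0 0" --pt "0 0 0 0 0 0"

```text
t: 6.2
tool_pos: [631.1, -71.2, 184.7]
tcp_rot: [-0.0, 1.0, 0.029, -0.0]
wrist_force: [-0.1, 0.3, 0.4]
width: 87.6
```

Run:
```python
from cell import *
from h import *
s=state();print(s['t'],s['tool_pos'],s['width'],s['tcp_rot'])
p,d=camera("scene");I=camera_info("scene");p2,d2=camera("side");I2=camera_info("side")
cv2.imwrite("pics/c2.png",np.hstack([cv2.resize(p[150:310,230:460],None,fx=1.7,fy=1.7),cv2.resize(p2[110:270,290:500],None,fx=1.7,fy=1.7)]))
for n,p,d,I in(("scene",p,d,I),("side",p2,d2,I2)):
  C=cloud(d,I['mtx'],I['T']);M=masks(p)
  for c in("orange","black"):
    P=C[(M[c]>0)&(C[...,2]>145)&(C[...,2]<160)&(C[...,0]>600)&(C[...,0]<650)]
    for side in(1,-1):
        Q=P[P[:,1]*side>0]
        if len(Q)>3:print(n,c,side,len(Q),np.median(Q,0).round(1))
```

```text
6.2 [631.06510497 -71.23688729 184.7316484 ] 87.59003104416632 [-1.82719800e-04  9.99567681e-01  2.93989719e-02 -3.44182698e-04]
scene orange 1 16 [627.7  68.8 156.6]
scene orange -1 18 [634.4 -47.3 157. ]
scene black 1 25 [627.2  91.4 153.4]
scene black -1 19 [642.3 -85.3 153.9]
side orange 1 19 [618.3  68.7 157.1]
side orange -1 22 [628.8 -47.5 156.8]
side black 1 34 [617.9  90.8 153.1]
side black -1 44 [627.2 -86.9 153.2]
```

View pics/c2.png

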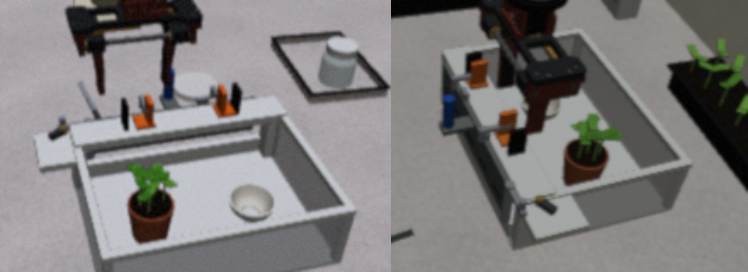

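The left orange tab moved from y=55 to 68.8, so it is home (crop (225,100)). The right one is untouched, and the pot and dish are undisturbed.

drive_tool --pt "0 0 -0.6 0 0 0" --pt "0 0 -0.8 0 0 0" --pt "0 0 -0.6 0 0 0" --pt "0 0 -0.4 0 0 0" --pt "0 0 0 0 0 0"

```text
t: 6.72
tool_pos: [629.9, -70.0, 122.9]
tcp_rot: [-0.0, 1.0, 0.03, -0.002]
wrist_force: [-0.6, 0.3, 0.6]
width: 87.8
```

drive_tool --pt "0 0 0 0 0 0" --pt "0 0 0 0 0 0" --pt "0 0 0 0 0 0" --pt "0 0 0 0 0 0" --pt "0 0 0 0 0 0" --pt "0 0 0 0 0 0" --pt "0 0 0 0 0 0" --pt "0 0 0 0 0 0" --pt "0 0 0 0 0 0" --pt "0 0 0 0 0 0" --pt "0 0 0 0 0 0" --pt "0 0 0 0 0 0" --grip 1 --newtons 30

```text
t: 7.72
tool_pos: [632.0, -71.7, 125.8]
tcp_rot: [0.0, 1.0, 0.03, 0.001]
wrist_force: [1.8, -2.9, 4.4]
width: 31.5
```

drive_tool --pt "0 0 0 0 0 0" --pt "0 0 0 0 0 0" --pt "0 0 0 0 0 0" --pt "0 0 0 0 0 0" --pt "0 0 0 0 0 0" --pt "0 0 0 0 0 0" --pt "0 0 0 0 0 0" --pt "0 0 0 0 0 0" --grip -1

```text
t: 8.38
tool_pos: [631.4, -71.1, 125.1]
tcp_rot: [-0.0, 1.0, 0.03, -0.0]
wrist_force: [-0.2, 0.7, -0.1]
width: 81.4
```

drive_tool --pt "0 0 0.7 0 0 0" --pt "0 0 0.9 0 0 0" --pt "0 0 0.9 0 0 0.47" --pt "-0.2 0.2 0 0 0 1" --pt "-0.3 0.3 0 0 0 1" --pt "-0.3 0.3 0 0 0 1" --pt "-0.3 0.3 0 0 0 1" --pt "-0.3 0.3 0 0 0 1" --pt "-0.3 0.3 0 0 0 1" --pt "-0.3 0.3 0 0 0 1" --pt "-0.3 0.3 0 0 0 1" --pt "-0.3 0.3 0 0 0 1" --pt "-0.3 0.3 0 0 0 1" --pt "-0.36 0.31 0 0 0 1" --pt "0 0 0 0 0 1" --pt "0 0 0 0 0 1" --pt "0 0 0 0 0 1" --pt "0 0 0 0 0 1" --pt "0 0 0 0 0 0" --pt "0 0 0 0 0 0" --grip -0.3

```text
t: 10.05
tool_pos: [550.0, 9.1, 187.8]
tcp_rot: [0.0, 0.577, 0.817, 0.0]
wrist_force: [-0.2, 0.6, 0.0]
width: 56.9
```

Run:
```python
from cell import *
from h import *
s=state();print(s['t'],s['tool_pos'],s['width'],s['tcp_rot'],s['q'],'yaw',2*np.arctan2(s['tcp_rot'][2],s['tcp_rot'][1]))
for n in("scene","side","wrist"):
  I=camera_info(n);p,d=camera(n);C=cloud(d,I['mtx'],I['T']);M=masks(p)
  if n=="wrist":cv2.imwrite("pics/w3.png",p)
  for c in("orange","black"):
    P=C[(M[c]>0)&(C[...,2]>145)&(C[...,2]<160)&(C[...,0]>600)&(C[...,0]<650)]
    for side in(1,-1):
        Q=P[P[:,1]*side>0]
        if len(Q)>3:print(n,c,side,len(Q),np.median(Q,0).round(1))
  P=C[(M["blue"]>0)&(C[...,2]>150)&(C[...,2]<162)&(C[...,0]>520)&(C[...,0]<600)&(abs(C[...,1])<40)]
  if len(P):print(n,"knob",len(P),P.min(0).round(1),P.max(0).round(1))
```

```text
10.05 [549.95307442   9.11499854 187.75104494] 56.92441672191511 [5.06812528e-05 5.76553527e-01 8.17059377e-01 4.99206698e-05] [-5.07773383e-03  3.58778073e-01  1.82469642e+00  2.91528599e-05
  9.57977897e-01 -3.46882345e-01] yaw 1.9125841714081417
scene orange 1 16 [626.8  68.8 156.1]
scene orange -1 18 [636.9 -60.6 156.2]
scene black 1 23 [625.8  90.9 153.1]
scene black -1 20 [641.3 -85.2 154.5]
scene knob 20 [550.9  -6.6 150.6] [566.9   4.4 160.1]
side orange 1 18 [619.   69.4 156.7]
side orange -1 21 [629.5 -61.4 156.9]
side black 1 23 [622.   90.7 152.8]
side black -1 56 [628.5 -86.4 154.1]
side knob 36 [547.4 -10.1 150.7] [560.9   5.8 158.4]
wrist orange 1 419 [619.2  70.3 157.9]
wrist orange -1 288 [627.  -58.6 157.8]
wrist black 1 16 [625.4  90.8 156.1]
wrist knob 419 [546.8  -7.1 156. ] [562.2   8.6 159.5]
```

View pics/w3.png

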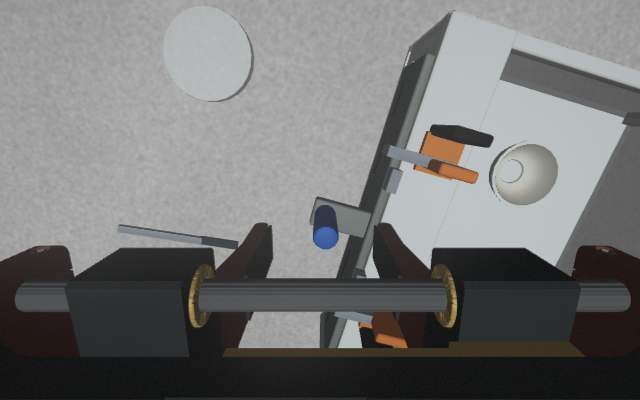

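Right orange tab moved from -47.4 to -61, so both catches are home. The knob top shows at (325,235), centred at about (555,0.5), and the TCP needs +5.5 in x and -8.5 in y.

drive_tool --pt "0.22 -0.34 0 0 0 0" --pt "0 0 -0.5 0 0 0" --pt "0 0 -0.8 0 0 0" --pt "0 0 -0.7 0 0 0" --pt "0 0 -0.4 0 0 0" --pt "0 0 -0.16 0 0 0" --pt "0 0 0 0 0 0"

```text
t: 10.78
tool_pos: [555.1, 0.3, 122.9]
tcp_rot: [-0.001, 0.575, 0.818, -0.0]
wrist_force: [-0.0, 0.1, 0.0]
width: 56.9
```

drive_tool --pt "0 0 0 0 0 0" --pt "0 0 0 0 0 0" --pt "0 0 0 0 0 0" --pt "0 0 0 0 0 0" --pt "0 0 0 0 0 0" --pt "0 0 0 0 0 0" --pt "0 0 0 0 0 0" --pt "0 0 0 0 0 0" --pt "0 0 0 0 0 0" --pt "0 0 0 0 0 0" --grip 1 --newtons 45

```text
t: 11.62
tool_pos: [555.4, 0.6, 123.9]
tcp_rot: [-0.0, 0.575, 0.818, -0.0]
wrist_force: [-1.9, 0.6, 5.6]
width: 17.1
```

Run:
```python
import numpy as np
r=np.array([-50.3,136.9]);n=25;th=np.linspace(0,1.275,n+1)
P=np.array([[np.cos(a)*r[0]-np.sin(a)*r[1],np.sin(a)*r[0]+np.cos(a)*r[1]] for a in th])
D=np.diff(P,axis=0)/25
print(P[-1]-r+[555.4,.6],1.275/n/.12)
print([[round(a,2),round(b,2),0,0,0,0.42] for a,b in D])
```

```text
[ 460.08298911 -144.50890616] 0.425
[[np.float64(-0.28), np.float64(-0.11), 0, 0, 0, 0.42], [np.float64(-0.27), np.float64(-0.12), 0, 0, 0, 0.42], [np.float64(-0.26), np.float64(-0.14), 0, 0, 0, 0.42], [np.float64(-0.26), np.float64(-0.15), 0, 0, 0, 0.42], [np.float64(-0.25), np.float64(-0.16), 0, 0, 0, 0.42], [np.float64(-0.24), np.float64(-0.18), 0, 0, 0, 0.42], [np.float64(-0.23), np.float64(-0.19), 0, 0, 0, 0.42], [np.float64(-0.22), np.float64(-0.2), 0, 0, 0, 0.42], [np.float64(-0.21), np.float64(-0.21), 0, 0, 0, 0.42], [np.float64(-0.2), np.float64(-0.22), 0, 0, 0, 0.42], [np.float64(-0.19), np.float64(-0.23), 0, 0, 0, 0.42], [np.float64(-0.18), np.float64(-0.24), 0, 0, 0, 0.42], [np.float64(-0.16), np.float64(-0.25), 0, 0, 0, 0.42], [np.float64(-0.15), np.float64(-0.26), 0, 0, 0, 0.42], [np.float64(-0.14), np.float64(-0.26), 0, 0, 0, 0.42], [np.float64(-0.12), np.float64(-0.27), 0, 0, 0, 0.42], [np.float64(-0.11), np.float64(-0.28), 0, 0, 0, 0.42], [np.float64(-0.1), np.float64(-0.28), 0, 0, 0, 0.42], [np.float64(-0.08), np.float64(-0.29), 0, 0, 0, 0.42], [np.float64(-0.07), np.float64(-0.29), 0, 0, 0, 0.42], [np.float64(-0.05), np.float64(-0.29), 0, 0, 0, 0.42], [np.float64(-0.04), np.float64(-0.3), 0, 0, 0, 0.42], [np.float64(-0.02), np.float64(-0.3), 0, 0, 0, 0.42], [np.float64(-0.01), np.float64(-0.3), 0, 0, 0, 0.42], [np.float64(0.01), np.float64(-0.3), 0, 0, 0, 0.42]]
```

drive_tool --pt "-0.28 -0.11 0 0 0 0.42" --pt "-0.27 -0.12 0 0 0 0.42" --pt "-0.26 -0.14 0 0 0 0.42" --pt "-0.26 -0.15 0 0 0 0.42" --pt "0 0 0 0 0 0"

```text
t: 12.03
tool_pos: [528.5, -12.6, 124.0]
tcp_rot: [0.0, 0.489, 0.872, 0.0]
wrist_force: [0.9, 2.0, 1.0]
width: 17.3
```

drive_tool --pt "-0.25 -0.16 0 0 0 0.42" --pt "-0.24 -0.18 0 0 0 0.42" --pt "-0.23 -0.19 0 0 0 0.42" --pt "-0.22 -0.2 0 0 0 0.42" --pt "-0.21 -0.21 0 0 0 0.42" --pt "-0.2 -0.22 0 0 0 0.42" --pt "-0.19 -0.23 0 0 0 0.42" --pt "0 0 0 0 0 0"

```text
t: 12.7
tool_pos: [489.8, -47.5, 123.9]
tcp_rot: [-0.0, 0.329, 0.944, -0.0]
wrist_force: [-3.3, -2.6, 6.1]
width: 17.5
```

drive_tool --pt "-0.18 -0.24 0 0 0 0.42" --pt "-0.16 -0.25 0 0 0 0.42" --pt "-0.15 -0.26 0 0 0 0.42" --pt "-0.14 -0.26 0 0 0 0.42" --pt "-0.12 -0.27 0 0 0 0.42" --pt "-0.11 -0.28 0 0 0 0.42" --pt "-0.1 -0.28 0 0 0 0.42" --pt "-0.08 -0.29 0 0 0 0.42" --pt "-0.07 -0.29 0 0 0 0.42" --pt "-0.05 -0.29 0 0 0 0.42" --pt "-0.04 -0.3 0 0 0 0.42" --pt "-0.02 -0.3 0 0 0 0.42" --pt "-0.01 -0.3 0 0 0 0.42" --pt "0.01 -0.3 0 0 0 0.42" --pt "0 0 0 0 0 0" --pt "0 0 0 0 0 0" --pt "0 0 0 0 0 0" --pt "0 0 0 0 0 0" --pt "0 0 0 0 0 0" --pt "0 0 0 0 0 0"

```text
t: 14.37
tool_pos: [459.9, -144.3, 123.9]
tcp_rot: [-0.0, -0.017, 1.0, 0.0]
wrist_force: [-1.2, 4.3, 7.7]
width: 17.1
```

Run:
```python
from cell import *
from h import *
s=state();print(s)
v=s['tool_pos'][:2]-[605.7,-136.3];print(np.hypot(*v),np.degrees(np.arctan2(v[1],v[0])%(2*np.pi))-110.2)
out=[]
for n in("scene","side"):
  I=camera_info(n);p,d=camera(n);C=cloud(d,I['mtx'],I['T']);M=masks(p)
  out.append(p)
  for c in("orange",):
    P=C[(M[c]>0)&(C[...,2]>145)&(C[...,2]<160)&(C[...,0]>600)&(C[...,0]<650)]
    for side in(1,-1):
        Q=P[P[:,1]*side>0]
        if len(Q)>3:print(n,c,side,len(Q),np.median(Q,0).round(1))
cv2.imwrite("pics/f.png",np.hstack([cv2.resize(out[0][120:320,130:480],(400,230)),cv2.resize(out[1][90:400,200:500],(400,413))[:230]]) if 0 else np.hstack([cv2.resize(out[0][130:330,130:460],(396,240)),cv2.resize(out[1][90:330,200:500],(300,240))]))
```

```text
{'t': 14.3667, 'q': array([-3.29133489e-01,  3.68765865e-01,  2.01015644e+00,  1.03573834e-03,
        7.62969721e-01, -1.93385355e+00]), 'qvel': array([ 0.00218912, -0.00084042, -0.00054543,  0.00021724, -0.00122799,
        0.00066725]), 'tau': array([ -2.22613446, -40.33421516, -19.36102867,  -0.71252005,
        -0.68312103,   0.1539165 ]), 'tool_pos': array([ 459.90203593, -144.27355586,  123.87961873]), 'tcp_rot': array([-1.94231124e-05, -1.65867436e-02,  9.99862355e-01,  3.87387507e-04]), 'wrist_force': array([-1.24277045,  4.31430363,  7.6602631 ]), 'wrist_torque': array([0.79353396, 0.0040148 , 0.19151851]), 'width': 17.0970441041481}
146.01583448087027 72.9303348591291
scene orange 1 16 [626.4  68.5 156.2]
scene orange -1 16 [637.3 -60.6 156.6]
side orange 1 22 [619.   68.7 156.6]
side orange -1 20 [628.2 -61.5 156.9]
```

View pics/f.png

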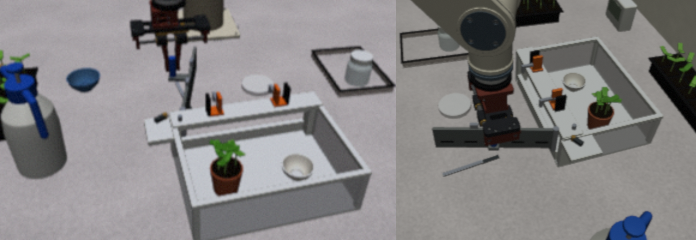

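The picture shows the gate wide open (left crop (190,80), right crop (490,138)) with the gripper on the knob and everything else in place. Handing in.

```bash
python3 -c "
from cell import *
print(sign_off())"
```

```text
the job is handed in; nothing more can be done
None
```

The gate is open to about 73° and still held by its blue knob, and both catches were squeezed fully home in the order asked. I handed the job in at about 14.5 s, and sign-off reports no verdict.

- **Order:** the water dish was in the left half and the seedlings in the right. I squeezed the left catch first and checked it with the cameras before squeezing the right one.
- **Catches:** each orange tab moved about 13.7 mm of its 14 mm travel, with the fingers closing to 31.5 mm against 32 mm nominal. Both tabs were still in place after the gate swing.
- **Gate:** the 73° comes from the tool position and an estimated hinge point. The tool sat 146 mm from that point, as specified. The gate cleared the detent and was still at the end, with joint speeds near zero and a 17.1 mm grip on the knob.
- **Forces and surroundings:** wrist force stayed below 10 N at every reading. The final pictures show the pot, dish, jar, petri dish, scalpel, sprayer and bowl in place, judged by eye.
- **Disagreement:** the wrist camera and the fixed cameras differed by about 2 mm on the tab positions, so I used a value in between.

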